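# Snap the filling cap onto the soap dispenser

## Robot

A 6-joint arm with a two-finger parallel gripper is mounted at the origin on the work surface. World frame = base frame: x ahead of the robot, y to its left, z up, the work surface at z = 0. Lengths are in mm, angles in rad, forces in N, time in s.
With the tool pointing down it reaches from about 350 to 975 mm from the base axis. Payload 7.1 kg.
Tool frame: the origin (TCP) lies at the very end of the fingers, on their centre line; the grasp point (between the pads) lies 19 mm behind it (ctrl.tcp_to_grasp is the distance from the TCP to the grasp point, in mm); z points along the fingers, x is the direction in which the jaws open and shut, and the axes are right-handed (so a half turn about z gives the same grasp; the last joint's range is limited). The gripper opens to 88 mm and grips with 3 to 60 N. Pads are 20 mm wide; open, the fingers measure 115 mm over their backs; the gripper's body (75 mm by 178 mm) begins 61 mm behind the grasp point.
Start: joints at [-1.316, 0.423, 1.63, -0, 1.089, -0.019], TCP at [169.013, -601.697, 196.375] pointing down, gripper open.
Joint ranges: [-3, 3], [-0.9, 2.11], [0.09, 2.58], [-1.31, 4.45], [0.11, 2.69], [-2.54, 2.54]. Speed limits (rad/s): [2.39, 2.39, 3.01, 3.14, 3.14, 3.14].

## Interface

Orientations are given as a rotation vector (axis times angle).
In Python, from workcell import get_obs, viewer, ctrl, masks_of gives the robot as it stands. The module is installed in compiled form; this text tells all that it offers.
- The arm moves only by the shell command python3 -m inch 'ROWS'. ROWS is JSON, a list of rows, each an object of numbers: "tx", "ty", "tz": the shift along the tool's x, y, z in cm; "ax", "ay", "az": the turn, a rotation vector about the tool's x, y, z in degrees; "jaw": the opening, from 0 (shut) to 1 (fully open). In form: [{"tx": .., "ty": .., "tz": .., "ax": .., "ay": .., "az": .., "jaw": ..}, ...]. A call has 1 to 12 rows; each row shifts and turns the commanded pose from where the row before left it, along the tool's axes as they then stand; what a row does not reach is not made up. A row lasts 1/8 s, in which the tool goes at most 62.5 mm and 10.7 degrees, less where a joint would pass 70% of its speed; a pose out of reach is approached as far as the arm can. A call is refused whole if a number of a shift passes 6.25 or a number of a turn 10.7, either way. A call with a gripper value outside its range is refused whole. The fingers move at their own pace and stop on an object; the grip force is fixed at half the most. Time passes only in rows, so rows that do not move let the fingers close. It gives the time, the measured TCP pose, the force and the opening at its end, in the units of the state.
- get_obs(): the state, without advancing time (a new reading comes with each control period).
- viewer.get_image(name): name is "scene" or "top"; returns (picture, depth): 400x640x3 uint8, red, green, blue; 400x640 float32, mm along the optical axis (not along the pixel's ray), 0 where there is no reading.
- viewer.get_calibration(name): a dict with "fx", "fy", "cx", "cy" (pixels), "rvec" (rotation vector, rad) and "tvec" (3), from world to camera coordinates, as OpenCV has them. Camera axes: x right, y down, z forward; pixel columns grow to the right and rows downward; lengths in mm; the calibration is good to about 2 mm. A picture is of the moment at which its call begins. get_calibration takes no time and is no camera call.
- ctrl.close_job(): hands the job in, once; it reports no verdict.
Trained networks look in the newest picture that a camera, given by its name, has taken for a name from the list of things; names that differ only in an ending like _2 or _b are one class to them, and where a whole thing is asked for, a point or a joint stands for the part that bears it (a point fixed in the world has none). Each returns a list of dicts, best first, with "score" (0 to 1); they miss things now and then, are a little off and sometimes report something else, mostly with a low value. They report only what shows in the picture. A call takes as long as a camera call.
- masks_of(camera, thing): "pixels" (400x640 bool, what is visible of it) and "location" ([column, row] in pixels, amid what is visible of it).
The state is a dict: "t": time; "qpos": joint angles; "qvel": joint speeds; "joint_torque": joint torques, N m; "ee_pos": TCP position; "orientation": TCP orientation; "ft_force": force on the tool from outside, world axes, zero at the start; "moment": the same for the moment, N m; "width": finger opening in mm.
Only numpy, scipy, OpenCV 4.12 (cv2) and the standard library are available. Lean on these libraries where they do the work, as an engineer would, in place of code of your own. Each camera call takes 0.05 s, during which the arm holds its last target. There are 200 camera calls.

## Task

The soap dispenser has been topped up: pull its white cap straight up off the sprung parking peg on the dish rack's ledge, put it on the dispenser's open filling neck and press it down until it clicks, then keep pressing until the rubber seal under it is squeezed down flush and the cap is fully home. Finish like that, still pressing the cap down: the seal pushes it back up a little when the push stops. Leave the bowl and the wooden spatula that lie between them where they are.

Things in the scene. Friction and masses are not known exactly. Their poses are not given: they have to be found in the camera images.
- cap_mid (a point): White plastic snap cap, loose, upright, round, 59 mm high, 50 g: hollow skirt 45 mm across and 29 mm high, open below, and on it a round grip knob 26 mm across and 30 mm high. Point: on the axis, half-way up, 29.5 mm above the skirt's edge, 0.5 mm above the shoulder at the knob's foot. z up. A bead inside the skirt, opening 30 mm across, snaps over sprung balls. It starts snapped on the parking peg.
- peg_seat (a point): Grey parking peg on the 45 mm high ledge of the dish rack: centre of the top of its round foot (50 mm across, 57 mm above the shelf), on which the skirt's edge rests at the start. z up. Its stud rises 23 mm above this point. About 11 N straight up pulls the cap off; it is clear after 26 mm.
- rack: Grey plastic dish rack, fixed, 360 mm along its x, 260 along y; origin at the centre of its underside. The ledge, 62 mm wide, runs along its -y side; the peg's axis is at y = -160 mm. The rack's wire rim, 125 mm high, is 35 mm from the peg's axis; the plates standing in it, 190 mm high, are 90 mm or more from it.
- neck_seat (a point): Dispenser's open filling neck: centre of the top of its round white flange (56 mm across, 86 mm above the shelf), on the neck's axis, z up. Its stud, 28 mm across with a coned tip, rises 23 mm above this point. A cap going down meets four sprung balls with its edge 12 mm above this point (about 8 N), clicks at 7.5 mm (the force drops), meets the seal at 4 mm, is fully home at 0.
- dispenser: Clear low soap tank, fixed, 100 mm along its x, 210 along y, 80 high; origin at the centre of its underside. The filling neck's axis is at y = 55 mm; the push pump is at y = -62 mm, its head 156 mm above the shelf, its spout pointing to -x.
- seal (a joint): Dark rubber sealing ring, 51 mm across, lying round the foot of the neck and standing 4 mm above the flange: how far it is squeezed down, m: 0 free, about 0.001 when a clicked cap is left to itself, 0.004 squeezed flush with the flange. It pushes back with about 3 N at 0 and 9 N at 0.004.
- bowl: Yellow melamine bowl, 130 mm across, 55 mm high, loose; origin at the centre of its underside. Leave alone.
- spatula: Wooden spatula 240 mm long, lying flat along its x, loose; origin at the middle. Leave alone.

How it is judged:
By the outcome, as a careful person would: the job done as asked, in the order asked, and still so for the second after the job is handed in, while the arm keeps its last pose, push and grip.
It also fails if it takes over 56 s, if anything falls off the work surface, if the arm or the gripper's body presses on something with over 40 N, if the wrist force passes 120 N, or if a joint passes its speed limit or range.

## Working session

There is one attempt and no reset: what is moved stays moved. The work goes in short steps, Python scripts to look and compute and a shell command to move; the robot and the scene stay as the last step left them, time stands still between calls to the robot, and variables do not carry over. Pictures are saved under pics/ and viewed, about 8 in all and at most 12, crops included, and the job is handed in when it is done.

```bash
mkdir -p pics
cat > h.py <<'E'
import numpy as np,cv2
from workcell import get_obs,viewer,ctrl,masks_of
def cal(n):
    c=viewer.get_calibration(n);R=cv2.Rodrigues(np.array(c["rvec"],float))[0];return c,R,np.array(c["tvec"],float)
def cloud(n,d):
    c,R,t=cal(n);v,u=np.mgrid[:400,:640]
    P=np.stack([(u-c["cx"])/c["fx"]*d,(v-c["cy"])/c["fy"]*d,d],-1)
    return (P-t)@R
def proj(n,p):
    c,R,t=cal(n);q=R@np.array(p,float)+t;return q[0]/q[2]*c["fx"]+c["cx"],q[1]/q[2]*c["fy"]+c["cy"]
def save(im,f): cv2.imwrite("pics/"+f,im[:,:,::-1])
E
python3 - <<'E'
from h import *
np.set_printoptions(precision=1,suppress=True)
ims=[]
for n in("scene","top"):
    im,d=viewer.get_image(n);ims.append(im);W=cloud(n,d)
    c,R,t=cal(n);print(n,-R.T@t,c["fx"])
    for th in("cap_mid","rack","dispenser","neck_seat","peg_seat","seal","bowl","spatula"):
        for m in masks_of(n,th)[:2]:
            p=m["pixels"]&(d>0);q=W[p]
            if len(q):print(n,th,round(m["score"],2),np.array(m["location"]),p.sum(),np.median(q,0),np.percentile(q,2,axis=0),np.percentile(q,98,axis=0))
    save(im,n+"0.png")
print(get_obs())
E
```

```text
scene [1032.   574.2  634.8] 421.2162216637763
scene cap_mid 0.81 [371.2 263.2] 581 [620.8 260.9  86. ] [590.6 236.   57.7] [633.8 272.9 115.6]
scene rack 0.89 [456.9 310.3] 33984 [608.1 421.3  90.1] [364.5 237.3  10.1] [713.6 537.8 180.9]
scene dispenser 0.9 [240.8 159.5] 3800 [ 584.8 -184.1   73. ] [ 496.  -356.5   -2.4] [ 641.8 -123.2  149.8]
scene neck_seat 0.64 [240.6 158.6] 3598 [ 586.  -179.5   74.5] [ 512.  -330.6    3.5] [ 642.2 -123.7  149.6]
scene peg_seat 0.6 [369.9 282.6] 57 [628.3 275.1  52.1] [601.1 245.7  45.2] [636.  282.3  56.6]
scene bowl 0.58 [281.2 234.2] 2470 [651.2  46.4  28.9] [604.5   6.8   2.2] [722.1 126.2  54. ]
top [ 338.6   57.4 1063.6] 414.00059005889017
top cap_mid 0.88 [233.9 184.5] 334 [601.2 251.   86.4] [586.  233.8  55.6] [629.6 276.5 117.7]
top rack 0.68 [182.3 226.3] 19601 [525.6 392.   16.8] [357.5 223.    7.5] [706.2 538.3 177.4]
top dispenser 0.58 [433.5 202.3] 4413 [ 540.7 -231.8   79.1] [ 481.9 -324.7   12.1] [ 618.9 -130.5  155. ]
top neck_seat 0.58 [433.3 199.3] 4558 [ 541.9 -232.1   79. ] [ 482.3 -330.5    2.7] [ 624.3 -130.3  155. ]
top seal 0.46 [411.  194.7] 202 [ 566.6 -181.3   89.8] [ 547.9 -207.6   86.4] [ 595.  -161.6   93.9]
top bowl 0.81 [308.9 164. ] 1924 [670.   62.6  22.2] [604.2   5.1   0.3] [718.9 119.7  56. ]
top spatula 0.95 [318.3 231.2] 1203 [490.5  56.1   3.7] [326.7  16.2  -1.2] [552.3  78.9  21.2]
top spatula 0.17 [179.9 224.7] 19509 [525.3 391.8  16.8] [357.9 223.1   8.2] [705.5 538.4 177.5]
{'t': 0.9, 'qpos': array([-1.3,  0.4,  1.6,  0. ,  1.1, -0. ]), 'qvel': array([ 0., -0.,  0.,  0.,  0., -0.]), 'joint_torque': array([  0. , -54.5, -27.4,   0.1,   0. ,  -0. ]), 'ee_pos': array([ 169. , -601.7,  196.4]), 'orientation': array([ 2.5, -1.9,  0. ]), 'ft_force': array([-0.2, -0.4,  0.9]), 'moment': array([-0., -0., -0.]), 'width': 88.28718698990969}
```

View pics/scene0.png

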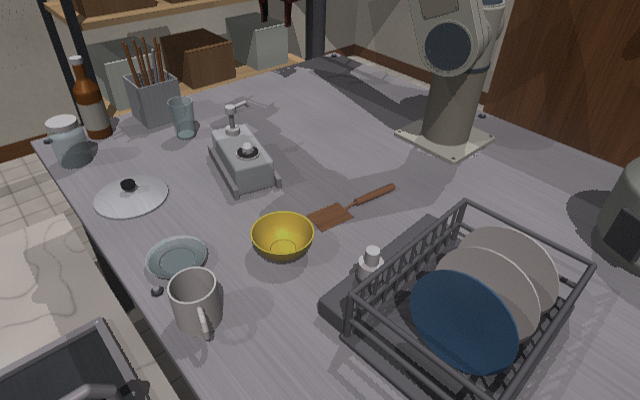

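View pics/top0.png

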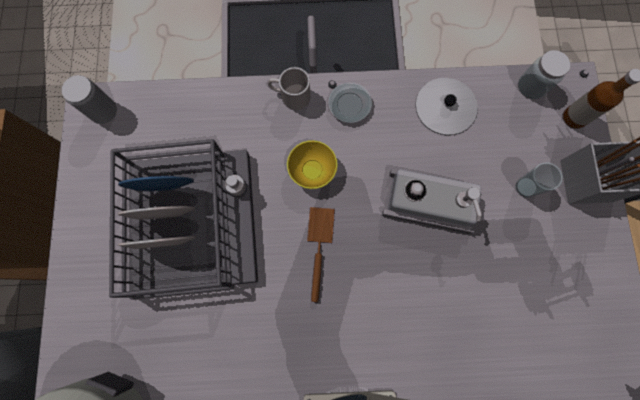

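The scene picture shows the cap at (371,263) and the neck at (247,150). In the top picture they are at (234,184) and (416,188), which agrees with the masks. Next I'll refine the axes and the rack's yaw.

Run:
```python
from h import *
from scipy.optimize import least_squares
np.set_printoptions(precision=1,suppress=True)
def circ(q,r=None):
    f=lambda p:np.hypot(q[:,0]-p[0],q[:,1]-p[1])-(r or p[2])
    s=least_squares(f,[*q[:,:2].mean(0),r or 20],loss='soft_l1');return s.x
for n in("scene","top"):
    im,d=viewer.get_image(n);W=cloud(n,d)
    m=masks_of(n,"cap_mid")[0]["pixels"]&(d>0);q=W[m]
    t=q[q[:,2]>112]; 
    print(n,"knob top",len(t),t.mean(0),(t.min(0)+t.max(0))/2,np.ptp(t,0))
    b=q[(q[:,2]<80)&(q[:,2]>60)];print(" skirt fit r22.5",circ(b,22.5),len(b))
    # knob side
    b=q[(q[:,2]<110)&(q[:,2]>92)];print(" knob fit r13",circ(b,13),len(b))
    near=(np.hypot(W[...,0]-567,W[...,1]+183)<45)&(d>0)
    s=W[near&(W[...,2]>98)&(W[...,2]<118)];print(" stud tip",len(s),s.mean(0),(s.min(0)+s.max(0))/2,np.ptp(s,0))
    dark=near&(im.max(-1)<60)&(W[...,2]>80);q=W[dark];print(" dark",len(q),q.mean(0),(q.min(0)+q.max(0))/2,np.ptp(q,0))
    # ledge
    l=(abs(W[...,2]-45)<4)&(W[...,1]>190)&(W[...,1]<300)&(W[...,0]>330)&(W[...,0]<740)&(d>0)
    r=cv2.minAreaRect(W[l][:,:2].astype(np.float32));print(" ledge",l.sum(),r)
    rk=W[(W[...,2]>115)&(W[...,2]<130)&(W[...,1]>180)&(W[...,0]>300)&(W[...,0]<760)&(d>0)]
    print(" rim",cv2.minAreaRect(rk[:,:2].astype(np.float32)))
    if n=="top":
        dd=W[(abs(W[...,2]-79)<4)&(abs(W[...,0]-550)<110)&(W[...,1]<-90)&(W[...,1]>-400)&(d>0)]
        print(" tank",cv2.minAreaRect(dd[:,:2].astype(np.float32)))
    if n=="top":
        a=cv2.resize(im[150:230,195:275],(400,400),interpolation=2);b=cv2.resize(im[150:230,376:456],(400,400),interpolation=2)
    else:
        c=cv2.resize(im[225:305,331:411],(400,400),interpolation=2);e=cv2.resize(im[110:190,207:287],(400,400),interpolation=2)
save(cv2.resize(np.vstack([np.hstack([a,b]),np.hstack([c,e])]),(600,600)),"crop.png")
```

```text
scene knob top 130 [612.3 258.4 114.4] [611.4 257.9 114.3] [25.8 25.9  4.4]
 skirt fit r22.5 [611.1 257.4  22.5] 80
 knob fit r13 [610.7 257.2  13. ] 109
 stud tip 78 [ 578.9 -179.   104.1] [ 576.2 -180.7  103.8] [27.5 23.5 11.5]
 dark 100 [ 580.  -176.4   88.2] [ 576.4 -181.3   89.6] [50.7 48.6  7.3]
 ledge 2189 ((544.3497314453125, 259.67083740234375), (345.4110412597656, 74.81157684326172), 2.7981581687927246)
 rim ((535.9161987304688, 390.70660400390625), (352.1800842285156, 294.8075866699219), 3.266406774520874)
top knob top 82 [607.5 255.4 115.4] [606.6 256.  115.9] [24.3 24.1  7.5]
 skirt fit r22.5 [608.5 255.7  22.5] 45
 knob fit r13 [609. 256.  13.] 24
 stud tip 116 [ 570.6 -183.9  106.3] [ 571.6 -185.3  105. ] [28.3 28.  14. ]
 dark 180 [ 567.9 -183.4   89.8] [ 571.  -185.2   91.6] [49.2 47.2 13. ]
 ledge 2771 ((537.772705078125, 255.19677734375), (343.8172912597656, 70.0488052368164), 3.1774749755859375)
 rim ((532.4931640625, 388.43218994140625), (350.4936828613281, 297.9141845703125), 3.335239887237549)
 tank ((557.090087890625, -237.88368225097656), (207.75466918945312, 98.79708099365234), 75.25879669189453)
```

View pics/crop.png

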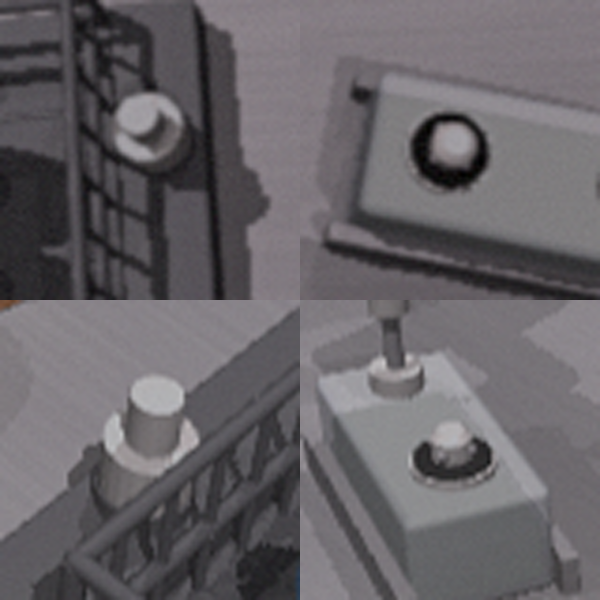

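```bash
cat >> h.py <<'E'
def delta(target,ang=None):
    o=get_obs();R=cv2.Rodrigues(np.array(o["orientation"],float))[0]
    d=R.T@(np.array(target,float)-o["ee_pos"])/10
    a=np.degrees(np.arctan2(R[1,0],R[0,0]))
    print("t",round(o["t"],2),"pos",o["ee_pos"].round(1),"z",R[:,2].round(4),"ang",a.round(2),"F",np.round(o["ft_force"],1),"w",round(o["width"],1),"\n need cm tool:",d.round(2))
E
python3 -m inch '[{"tz":-6.25,"az":-9.7},{"az":-9.7},{"az":-9.7},{"az":-9.7},{"az":-9.7},{"az":-9.7},{"az":-9.7},{"az":-9.7},{"jaw":1}]'
python3 -c "
from h import *
delta([610,256.5,260])"
```

```text
t 1.1 pos [ 169.  -601.7  196.4] z [ 0.  0. -1.] ang -74.31 F [-0.6 -0.3 -0.2] w 88.0 
 need cm tool: [-70.7  -65.66  -6.36]$[0]: bad value
```

```bash
python3 -m inch '[{"tx":0,"ty":0,"tz":-6.25,"ax":0,"ay":0,"az":-9.7,"jaw":1},{"tx":0,"ty":0,"tz":0,"ax":0,"ay":0,"az":-9.7,"jaw":1},{"tx":0,"ty":0,"tz":0,"ax":0,"ay":0,"az":-9.7,"jaw":1},{"tx":0,"ty":0,"tz":0,"ax":0,"ay":0,"az":-9.7,"jaw":1},{"tx":0,"ty":0,"tz":0,"ax":0,"ay":0,"az":-9.7,"jaw":1},{"tx":0,"ty":0,"tz":0,"ax":0,"ay":0,"az":-9.7,"jaw":1},{"tx":0,"ty":0,"tz":0,"ax":0,"ay":0,"az":-9.7,"jaw":1},{"tx":0,"ty":0,"tz":0,"ax":0,"ay":0,"az":-9.7,"jaw":1}]'
python3 -c "
from h import *
delta([610,256.5,260])"
```

```text
t: 2.1
ee_pos: [169.0, -601.7, 258.9]
orientation: [-3.14, -0.099, -0.0]
ft_force: [-0.1, 0.7, 0.6]
width: 87.6
t 2.1 pos [ 169.  -601.7  258.9] z [ 0.  0. -1.] ang 3.61 F [-0.1  0.7  0.6] w 87.6 
 need cm tool: [ 49.41 -82.87  -0.11]
```

```bash
python3 -m inch '[{"tx":2.9,"ty":-4.87,"tz":0,"ax":0,"ay":0,"az":0,"jaw":1},{"tx":2.9,"ty":-4.87,"tz":0,"ax":0,"ay":0,"az":0,"jaw":1},{"tx":2.9,"ty":-4.87,"tz":0,"ax":0,"ay":0,"az":0,"jaw":1},{"tx":2.9,"ty":-4.87,"tz":0,"ax":0,"ay":0,"az":0,"jaw":1},{"tx":2.9,"ty":-4.87,"tz":0,"ax":0,"ay":0,"az":0,"jaw":1},{"tx":2.9,"ty":-4.87,"tz":0,"ax":0,"ay":0,"az":0,"jaw":1},{"tx":2.9,"ty":-4.87,"tz":0,"ax":0,"ay":0,"az":0,"jaw":1},{"tx":2.9,"ty":-4.87,"tz":0,"ax":0,"ay":0,"az":0,"jaw":1},{"tx":2.9,"ty":-4.87,"tz":0,"ax":0,"ay":0,"az":0,"jaw":1},{"tx":2.9,"ty":-4.87,"tz":0,"ax":0,"ay":0,"az":0,"jaw":1},{"tx":2.9,"ty":-4.87,"tz":0,"ax":0,"ay":0,"az":0,"jaw":1},{"tx":2.9,"ty":-4.87,"tz":0,"ax":0,"ay":0,"az":0,"jaw":1}]'
python3 -c "
from h import *
delta([610,256.5,200])"
```

```text
t: 3.6
ee_pos: [483.7, 3.6, 259.2]
orientation: [3.14, 0.09, 0.001]
ft_force: [0.8, -1.2, -0.8]
width: 87.6
t 3.6 pos [483.7   3.6 259.2] z [ 9.e-04 -1.e-04 -1.e+00] ang 3.3 F [ 0.8 -1.2 -0.8] w 87.6 
 need cm tool: [ 14.06 -24.53   5.93]
```

```bash
python3 -m inch '[{"tx":2.8,"ty":-4.9,"tz":0,"ax":0,"ay":0,"az":0,"jaw":1},{"tx":2.8,"ty":-4.9,"tz":0,"ax":0,"ay":0,"az":0,"jaw":1},{"tx":2.8,"ty":-4.9,"tz":0,"ax":0,"ay":0,"az":0,"jaw":1},{"tx":2.8,"ty":-4.9,"tz":0,"ax":0,"ay":0,"az":0,"jaw":1},{"tx":2.8,"ty":-4.9,"tz":0,"ax":0,"ay":0,"az":0,"jaw":1},{"tx":0,"ty":0,"tz":5.0,"ax":0,"ay":0,"az":0,"jaw":1},{"tx":0,"ty":0,"tz":3.0,"ax":0,"ay":0,"az":0,"jaw":1},{"tx":0,"ty":0,"tz":0,"ax":0,"ay":0,"az":0,"jaw":1}]'
python3 - <<'E'
from h import *
delta([610,256.5,88.5])
a=[]
for n in("scene","top"):
    im,d=viewer.get_image(n);o=get_obs();u,v=map(int,proj(n,o["ee_pos"]-[0,0,40]));print(n,u,v)
    a.append(cv2.resize(im[max(v-60,0):v+60,u-60:u+60],(400,400),interpolation=2))
save(np.hstack(a),"pre.png")
E
```

```text
t: 4.6
ee_pos: [606.8, 253.8, 176.2]
orientation: [3.138, 0.091, -0.008]
ft_force: [0.9, 0.0, 0.2]
width: 88.1
t 4.6 pos [606.8 253.8 176.2] z [-0.0051 -0.002  -1.    ] ang 3.3 F [0.9 0.  0.2] w 88.1 
 need cm tool: [ 0.38 -0.27  8.76]
scene 373 238
top 229 177
```

View pics/pre.png

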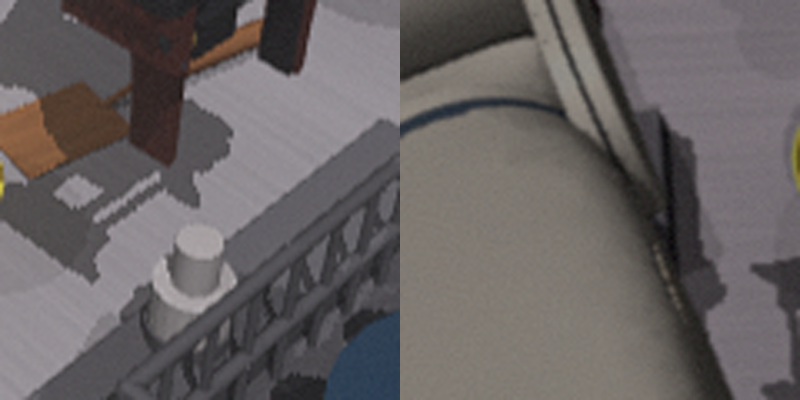

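```bash
python3 -m inch '[{"tx":0.38,"ty":-0.27,"tz":2,"ax":0,"ay":0,"az":0,"jaw":1},{"tx":0,"ty":0,"tz":2.5,"ax":0,"ay":0,"az":0,"jaw":1},{"tx":0,"ty":0,"tz":2,"ax":0,"ay":0,"az":0,"jaw":1},{"tx":0,"ty":0,"tz":1.3,"ax":0,"ay":0,"az":0,"jaw":1},{"tx":0,"ty":0,"tz":0.3,"ax":0,"ay":0,"az":0,"jaw":1},{"tx":0,"ty":0,"tz":0,"ax":0,"ay":0,"az":0,"jaw":1}]'
python3 - <<'E'
from h import *
delta([610,256.5,88.5])
E
```

```text
t: 5.45
ee_pos: [612.6, 257.3, 98.1]
orientation: [-3.14, -0.09, -0.001]
ft_force: [0.3, -0.3, -0.1]
width: 88.0
t 5.45 pos [612.6 257.3  98.1] z [ 5.e-04  2.e-04 -1.e+00] ang 3.28 F [ 0.3 -0.3 -0.1] w 88.0 
 need cm tool: [-0.27  0.07  0.96]
```

```bash
python3 -m inch '[{"tx":-0.25,"ty":0.06,"tz":0.5,"ax":0,"ay":0,"az":0,"jaw":1},{"tx":0,"ty":0,"tz":0.4,"ax":0,"ay":0,"az":0,"jaw":1},{"tx":0,"ty":0,"tz":0,"ax":0,"ay":0,"az":0,"jaw":1}]'
python3 - <<'E'
from h import *
delta([610,256.5,88.5])
a=[]
n="scene"
im,d=viewer.get_image(n);o=get_obs();u,v=map(int,proj(n,o["ee_pos"]));print(n,u,v)
save(cv2.resize(im[v-50:v+50,u-50:u+50],(500,500),interpolation=2),"pre2.png")
E
```

```text
t: 5.82
ee_pos: [609.6, 256.4, 88.7]
orientation: [3.14, 0.09, -0.001]
ft_force: [0.3, 0.2, -0.5]
width: 87.8
t 5.83 pos [609.6 256.4  88.7] z [-4.e-04 -1.e-04 -1.e+00] ang 3.29 F [ 0.3  0.2 -0.5] w 87.8 
 need cm tool: [ 0.04 -0.01  0.02]
scene 371 259
```

View pics/pre2.png

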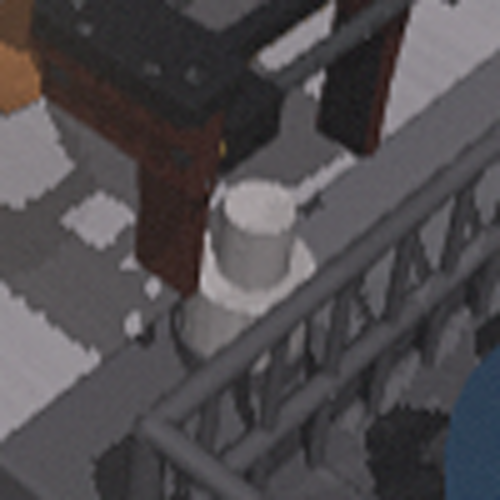

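Run:
```python
from h import *
n="scene"
for dx in(57,44,-44,-57):
  print(dx,[tuple(((np.array(proj(n,[609.6+dx,256.4+dx*.057+dy,88.7]))-[371-50,259-50])*5).round()) for dy in(-10,0,10)])
im,d=viewer.get_image(n);W=cloud(n,d)
# lowest finger points
for nm,sl in(("front",(slice(239,270),slice(345,365))),("rear",(slice(215,242),slice(381,400)))):
    w=W[sl].reshape(-1,3);c=im[sl].reshape(-1,3).astype(int);ok=(w[:,2]>86)&(w[:,2]<200)&(c.max(1)<110)&(w[:,1]<285);w=w[ok]
    print(nm,len(w),np.percentile(w,[3,50,97],axis=0).round(1).tolist())
m=masks_of(n,"cap_mid")[0]["pixels"];q=W[m&(d>0)];t=q[q[:,2]>112];print((t.min(0)+t.max(0))/2)
```

```text
57 [(np.float64(123.0), np.float64(322.0)), (np.float64(143.0), np.float64(339.0)), (np.float64(164.0), np.float64(356.0))]
44 [(np.float64(148.0), np.float64(302.0)), (np.float64(169.0), np.float64(319.0)), (np.float64(190.0), np.float64(336.0))]
-44 [(np.float64(308.0), np.float64(178.0)), (np.float64(328.0), np.float64(193.0)), (np.float64(349.0), np.float64(208.0))]
-57 [(np.float64(330.0), np.float64(161.0)), (np.float64(350.0), np.float64(176.0)), (np.float64(371.0), np.float64(190.0))]
front 302 [[655.4, 249.1, 116.8], [663.5, 264.2, 140.9], [690.1, 280.0, 197.5]]
rear 282 [[558.7, 245.4, 114.6], [566.1, 259.3, 139.3], [567.9, 265.5, 169.5]]
[634.88235176 274.38875498 121.89306786]
```

Run:
```python
from h import *
n="scene"
print(ctrl.tcp_to_grasp)
im,d=viewer.get_image(n);W=cloud(n,d)
for u in(355,358,392):
  for v in range(235 if u<380 else 215,285 if u<380 else 250,2): print(u,v,im[v,u],W[v,u].round(0))
```

```text
18.700000000000003
355 235 [60 40 37] [696. 287. 223.]
355 237 [52 42 38] [695. 286. 218.]
355 239 [50 43 44] [691. 283. 209.]
355 241 [57 38 35] [690. 283. 205.]
355 243 [62 46 41] [689. 283. 200.]
355 245 [57 41 39] [690. 284. 197.]
355 247 [46 38 36] [666. 264. 163.]
355 249 [46 35 35] [666. 265. 159.]
355 251 [43 31 27] [665. 264. 153.]
355 253 [48 37 38] [665. 264. 148.]
355 255 [47 33 33] [664. 264. 143.]
355 257 [50 39 34] [663. 264. 137.]
355 259 [60 42 40] [664. 265. 135.]
355 261 [57 39 37] [662. 263. 127.]
355 263 [58 43 40] [663. 265. 124.]
355 265 [59 37 35] [662. 265. 119.]
355 267 [80 78 80] [580. 196.  -2.]
355 269 [82 76 80] [582. 199.  -3.]
355 271 [46 45 47] [618. 230.  43.]
355 273 [45 46 44] [623. 234.  44.]
355 275 [46 45 47] [626. 237.  44.]
355 277 [74 71 75] [629. 240.  44.]
355 279 [84 82 85] [631. 243.  41.]
355 281 [81 78 80] [636. 247.  44.]
355 283 [84 81 85] [639. 250.  43.]
358 235 [57 44 41] [696. 293. 227.]
358 237 [59 39 37] [695. 292. 223.]
358 239 [52 40 39] [695. 293. 219.]
358 241 [47 46 47] [690. 288. 208.]
358 243 [60 41 38] [689. 288. 204.]
3
[... 672 characters left out ...]
253.  49.]
358 283 [65 64 67] [635. 253.  43.]
392 215 [65 67 69] [609. 283. 211.]
392 217 [42 43 45] [611. 285. 209.]
392 219 [26 24 28] [568. 256. 161.]
392 221 [30 26 31] [565. 255. 154.]
392 223 [32 32 34] [565. 256. 150.]
392 225 [32 31 32] [567. 257. 147.]
392 227 [35 33 34] [567. 259. 144.]
392 229 [33 34 36] [567. 259. 139.]
392 231 [32 28 30] [566. 260. 134.]
392 233 [31 31 31] [567. 260. 130.]
392 235 [27 25 26] [565. 260. 124.]
392 237 [30 28 30] [567. 262. 122.]
392 239 [28 26 28] [566. 262. 116.]
392 241 [105 103 107] [504. 221.  43.]
392 243 [91 91 96] [1032.  574.  635.]
392 245 [92 91 95] [512. 229.  42.]
392 247 [94 92 98] [519. 234.  45.]
392 249 [97 93 98] [522. 237.  43.]
```

The fingers stand correctly either side of the knob in x and y. But the depth shows their tips at z≈117, where the reported TCP is 88.7. The body is shifted up by about the same amount, so I trust the camera here. I'll go lower in steps, watching force and depth.

```bash
cat >> h.py <<'E'
def tips(n="scene"):
    im,d=viewer.get_image(n);W=cloud(n,d);p=get_obs()["ee_pos"];w=get_obs()["width"]/2
    L=W-p;ok=(d>0)&(abs(L[...,1])<25)&(abs(L[...,2]-15)<60)&(im.max(-1)<75)&(W[...,2]>70)
    for nm,s in(("front",1),("rear",-1)):
        q=W[ok&(s*L[...,0]>w-4)&(s*L[...,0]<w+20)]
        print(nm,len(q),"zmin",np.sort(q[:,2])[:6].round(1) if len(q) else "")
    return im,d
E
python3 -m inch '[{"tx":0,"ty":0,"tz":0.7,"ax":0,"ay":0,"az":0,"jaw":1},{"tx":0,"ty":0,"tz":0.7,"ax":0,"ay":0,"az":0,"jaw":1},{"tx":0,"ty":0,"tz":0.6,"ax":0,"ay":0,"az":0,"jaw":1},{"tx":0,"ty":0,"tz":0,"ax":0,"ay":0,"az":0,"jaw":1}]'
python3 - <<'E'
from h import *
delta([610,256.5,61])
tips()
E
```

```text
t: 6.52
ee_pos: [609.3, 256.3, 68.0]
orientation: [3.14, 0.09, -0.002]
ft_force: [0.1, 0.1, -0.2]
width: 87.5
t 6.53 pos [609.3 256.3  68. ] z [-1.4e-03 -5.0e-04 -1.0e+00] ang 3.29 F [ 0.1  0.1 -0.2] w 87.5 
 need cm tool: [ 0.07 -0.02  0.7 ]
front 242 zmin [93.9 94.6 95.2 95.4 95.5 95.9]
rear 241 zmin [91.8 91.8 94.5 94.5 94.6 94.9]
```

```bash
python3 -m inch '[{"tx":0.05,"ty":0,"tz":0.5,"ax":0,"ay":0,"az":0,"jaw":1},{"tx":0,"ty":0,"tz":0,"ax":0,"ay":0,"az":0,"jaw":1},{"tx":0,"ty":0,"tz":0,"ax":0,"ay":0,"az":0,"jaw":0},{"tx":0,"ty":0,"tz":0,"ax":0,"ay":0,"az":0,"jaw":0},{"tx":0,"ty":0,"tz":0,"ax":0,"ay":0,"az":0,"jaw":0},{"tx":0,"ty":0,"tz":0,"ax":0,"ay":0,"az":0,"jaw":0},{"tx":0,"ty":0,"tz":0,"ax":0,"ay":0,"az":0,"jaw":0},{"tx":0,"ty":0,"tz":0,"ax":0,"ay":0,"az":0,"jaw":0}]'
python3 - <<'E'
from h import *
delta([610,256.5,61])
im,d=tips();save(cv2.resize(im[200:320,311:431],(500,500),interpolation=2),"grip.png")
E
```

```text
t: 7.58
ee_pos: [610.3, 256.5, 63.9]
orientation: [-3.14, -0.09, -0.0]
ft_force: [-0.9, 0.3, -0.0]
width: 31.3
t 7.58 pos [610.3 256.5  63.9] z [ 0.  0. -1.] ang 3.29 F [-0.9  0.3 -0. ] w 31.3 
 need cm tool: [-0.03 -0.    0.29]
front 188 zmin [75.  76.5 78.5 78.7 83.3 91.3]
rear 110 zmin [89.9 91.1 91.8 92.2 92.4 92.7]
```

View pics/grip.png

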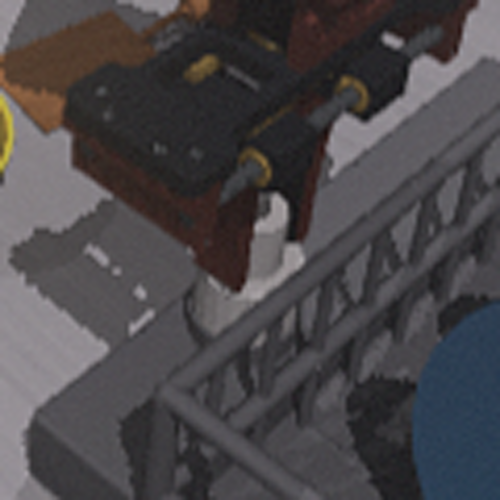

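The fingers straddle the knob (265,235 in the crop) with tips just above the shoulder, and are still closing. I'll finish the grip.

```bash
python3 -m inch '[{"tx":0,"ty":0,"tz":0,"ax":0,"ay":0,"az":0,"jaw":0},{"tx":0,"ty":0,"tz":0,"ax":0,"ay":0,"az":0,"jaw":0},{"tx":0,"ty":0,"tz":0,"ax":0,"ay":0,"az":0,"jaw":0},{"tx":0,"ty":0,"tz":0,"ax":0,"ay":0,"az":0,"jaw":0}]'
python3 -m inch '[{"tx":0,"ty":0,"tz":-0.3,"ax":0,"ay":0,"az":0,"jaw":0},{"tx":0,"ty":0,"tz":-0.3,"ax":0,"ay":0,"az":0,"jaw":0},{"tx":0,"ty":0,"tz":-0.3,"ax":0,"ay":0,"az":0,"jaw":0},{"tx":0,"ty":0,"tz":-0.3,"ax":0,"ay":0,"az":0,"jaw":0}]'
```

```text
t: 8.12
ee_pos: [610.4, 256.5, 63.9]
orientation: [-3.14, -0.09, -0.0]
ft_force: [0.6, -0.2, -0.5]
width: 25.4
t: 8.62
ee_pos: [610.8, 256.7, 77.0]
orientation: [-3.14, -0.09, -0.002]
ft_force: [0.4, 0.2, -0.3]
width: 25.4
```

```bash
python3 -m inch '[{"tx":0,"ty":0,"tz":-0.7,"ax":0,"ay":0,"az":0,"jaw":0},{"tx":0,"ty":0,"tz":-1,"ax":0,"ay":0,"az":0,"jaw":0},{"tx":0,"ty":0,"tz":-2,"ax":0,"ay":0,"az":0,"jaw":0},{"tx":0,"ty":0,"tz":-3,"ax":0,"ay":0,"az":0,"jaw":0},{"tx":0,"ty":0,"tz":-3,"ax":0,"ay":0,"az":0,"jaw":0},{"tx":0,"ty":0,"tz":0,"ax":0,"ay":0,"az":0,"jaw":0}]'
python3 - <<'E'
from h import *
delta([573.8,-183,190])
im,d=viewer.get_image("scene");W=cloud("scene",d)
for m in masks_of("scene","cap_mid")[:1]:
    q=W[m["pixels"]&(d>0)];print(m["score"],m["location"],len(q),np.percentile(q,[3,50,97],axis=0).round(1))
save(cv2.resize(im[180:300,311:431],(400,400),interpolation=2),"lift.png")
E
```

```text
t: 9.38
ee_pos: [612.3, 257.3, 176.8]
orientation: [-3.138, -0.09, -0.009]
ft_force: [-0.4, -0.3, -0.5]
width: 25.6
t 9.38 pos [612.3 257.3 176.8] z [ 0.006   0.0024 -1.    ] ang 3.28 F [-0.4 -0.3 -0.5] w 25.6 
 need cm tool: [-6.36 43.74 -1.45]
0.85 [381.3, 224.7] 591 [[601.6 251.3 171.8]
 [621.6 270.  194.3]
 [635.6 280.6 227.5]]
```

View pics/lift.png

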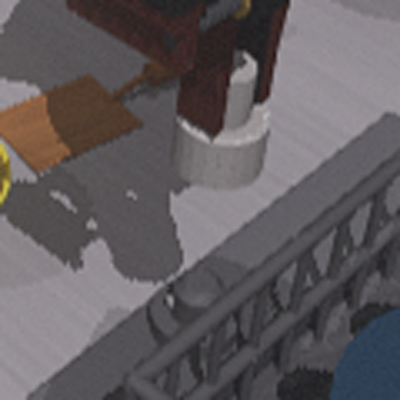

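The cap is held upright and is clear of the peg. Carrying it over the neck.

```bash
python3 -m inch '[{"tx":-0.7,"ty":2.7,"tz":-1.4,"ax":0,"ay":0,"az":0,"jaw":0},{"tx":-0.8,"ty":5.4,"tz":0,"ax":0,"ay":0,"az":0,"jaw":0},{"tx":-0.8,"ty":5.4,"tz":0,"ax":0,"ay":0,"az":0,"jaw":0},{"tx":-0.8,"ty":5.4,"tz":0,"ax":0,"ay":0,"az":0,"jaw":0},{"tx":-0.8,"ty":5.4,"tz":0,"ax":0,"ay":0,"az":0,"jaw":0},{"tx":-0.8,"ty":5.4,"tz":0,"ax":0,"ay":0,"az":0,"jaw":0},{"tx":-0.8,"ty":5.4,"tz":0,"ax":0,"ay":0,"az":0,"jaw":0},{"tx":-0.8,"ty":5.4,"tz":0,"ax":0,"ay":0,"az":0,"jaw":0},{"tx":0,"ty":3.2,"tz":0,"ax":0,"ay":0,"az":0,"jaw":0},{"tx":0,"ty":0,"tz":0,"ax":0,"ay":0,"az":0,"jaw":0},{"tx":0,"ty":0,"tz":0,"ax":0,"ay":0,"az":0,"jaw":0}]'
python3 - <<'E'
from h import *
delta([574.3,-183,132])
E
```

```text
t: 10.85
ee_pos: [571.5, -183.2, 186.5]
orientation: [-3.14, -0.089, 0.002]
ft_force: [-0.0, 0.4, -1.4]
width: 25.3
t 10.85 pos [ 571.5 -183.2  186.5] z [-1.3e-03  6.0e-04 -1.0e+00] ang 3.25 F [-0.   0.4 -1.4] w 25.3 
 need cm tool: [0.29 0.   5.45]
```

```bash
python3 -m inch '[{"tx":0.28,"ty":0,"tz":2,"ax":0,"ay":0,"az":0,"jaw":0},{"tx":0,"ty":0,"tz":2,"ax":0,"ay":0,"az":0,"jaw":0},{"tx":0,"ty":0,"tz":1.4,"ax":0,"ay":0,"az":0,"jaw":0},{"tx":0,"ty":0,"tz":0,"ax":0,"ay":0,"az":0,"jaw":0},{"tx":0,"ty":0,"tz":0,"ax":0,"ay":0,"az":0,"jaw":0}]'
python3 - <<'E'
from h import *
from scipy.optimize import least_squares
delta([574.3,-183,132])
a=[]
for n in("scene","top"):
    im,d=viewer.get_image(n);W=cloud(n,d)
    for m in masks_of(n,"cap_mid")[:1]:
        q=W[m["pixels"]&(d>0)];print(n,m["score"],m["location"],len(q),np.percentile(q,[3,50,97],axis=0).round(1).tolist())
        b=q[(q[:,2]>128)&(q[:,2]<150)]
        if len(b)>8:
            f=lambda p:np.hypot(b[:,0]-p[0],b[:,1]-p[1])-22.5
            print(" skirt axis",least_squares(f,[570,-183],loss='soft_l1').x.round(1),len(b))
    nr=(np.hypot(W[...,0]-574,W[...,1]+183)<32)&(d>0)&(W[...,2]>84)&(W[...,2]<113)
    s=nr&(im.max(-1)<60)&(W[...,2]<95);q=W[s];print(" dark",len(q),q.min(0).round(1),q.max(0).round(1)) if len(q) else 0
    u,v=map(int,proj(n,[574,-183,125]));a.append(cv2.resize(im[v-40:v+40,u-40:u+40],(400,400),interpolation=2))
save(np.hstack(a),"over.png")
E
```

```text
t: 11.48
ee_pos: [575.7, -183.0, 133.1]
orientation: [3.14, 0.091, 0.001]
ft_force: [-0.4, -0.1, -0.8]
width: 25.8
t 11.47 pos [ 575.7 -183.   133.1] z [ 4.e-04 -1.e-04 -1.e+00] ang 3.31 F [-0.4 -0.1 -0.8] w 25.8 
 need cm tool: [-0.13 -0.01  0.11]
scene 0.73 [247.9, 134.1] 392 [[561.7, -185.0, 125.7], [582.7, -169.4, 151.2], [599.2, -158.8, 183.4]]
 skirt axis [ 576.7 -182.3] 163
 dark 98 [ 551.6 -208.    85.4] [ 599.5 -158.2   93.7]
top 0.54 [416.5, 183.7] 118 [[552.3, -175.7, 130.9], [566.8, -167.9, 153.3], [583.6, -161.2, 162.9]]
 skirt axis [ 573.4 -183.8] 36
 dark 94 [ 547.6 -195.2   84.6] [ 586.5 -161.9   94.2]
```

View pics/over.png

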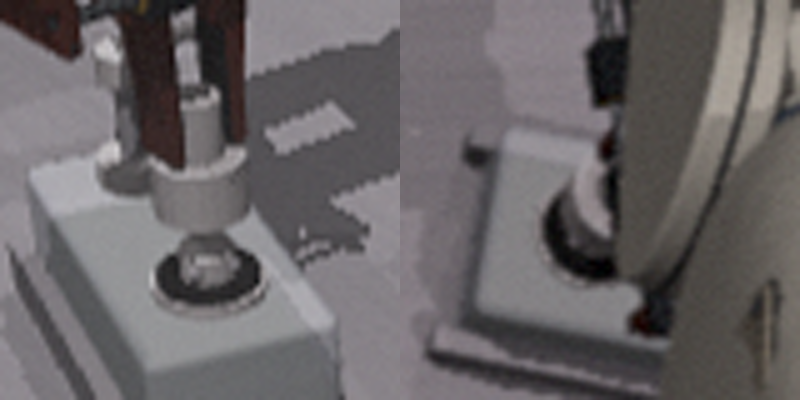

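Run:
```python
from h import *
def ray(n,u,v,z):
    c,R,t=cal(n);C=-R.T@t;r=R.T@np.array([(u-c["cx"])/c["fx"],(v-c["cy"])/c["fy"],1]);return (C+r*(z-C[2])/r[2])[:2]
for n,(kc,nc) in {"scene":((371,250),(247,151)),"top":((233,184),(416,189))}.items():
    im=cv2.imread(f"pics/{n}0.png").max(-1)
    up=8;big=cv2.resize(im,None,fx=up,fy=up,interpolation=cv2.INTER_CUBIC)
    for nm,th,(cu,cv),z,h in(("neck dark",-62,nc,90,16),):
        x0,y0=(cu-h)*up,(cv-h)*up
        b=(big[y0:y0+2*h*up,x0:x0+2*h*up]<-th).astype(np.uint8)
        cs=max(cv2.findContours(b,cv2.RETR_EXTERNAL,cv2.CHAIN_APPROX_NONE)[0],key=cv2.contourArea) if 0 else None
    import cv2 as K
    cu,cvv=nc;h=16;x0,y0=(cu-h)*up,(cvv-h)*up
    for th in(55,70):
        b=(big[y0:y0+2*h*up,x0:x0+2*h*up]<th).astype(np.uint8)
        c=max(K.findContours(b,K.RETR_EXTERNAL,K.CHAIN_APPROX_NONE)[0],key=K.contourArea)
        e=K.fitEllipse(K.convexHull(c));u=(e[0][0]+x0)/up-.5+.5/up;v=(e[0][1]+y0)/up-.5+.5/up
        print(n,"seal",th,round(u,2),round(v,2),np.array(e[1])/up,ray(n,u,v,90).round(1))
```

```text
scene seal 55 247.35 151.49 [11.50365829 20.51383018] [ 577.8 -179.7]
scene seal 70 247.3 151.5 [12.03717422 20.89972115] [ 578.  -179.7]
top seal 55 415.53 189.81 [19.61504936 20.33297157] [ 570.6 -185.3]
top seal 70 415.51 189.84 [20.15785217 20.86932373] [ 570.6 -185.2]
```

```bash
python3 -m inch '[{"tx":-0.1,"ty":0,"tz":0.6,"ax":0,"ay":0,"az":0,"jaw":0},{"tx":0,"ty":0,"tz":0.5,"ax":0,"ay":0,"az":0,"jaw":0},{"tx":0,"ty":0,"tz":0.4,"ax":0,"ay":0,"az":0,"jaw":0},{"tx":0,"ty":0,"tz":0,"ax":0,"ay":0,"az":0,"jaw":0}]'
python3 -m inch '[{"tx":0,"ty":0,"tz":0.3,"ax":0,"ay":0,"az":0,"jaw":0},{"tx":0,"ty":0,"tz":0.2,"ax":0,"ay":0,"az":0,"jaw":0},{"tx":0,"ty":0,"tz":0,"ax":0,"ay":0,"az":0,"jaw":0}]'
```

```text
t: 12.18
ee_pos: [574.0, -183.2, 117.3]
orientation: [-3.14, -0.09, 0.001]
ft_force: [0.3, 0.2, -1.5]
width: 25.5
t: 12.55
ee_pos: [574.2, -183.2, 112.7]
orientation: [-3.14, -0.09, 0.0]
ft_force: [0.5, -0.3, -0.2]
width: 25.5
```

```bash
python3 -m inch '[{"tx":0,"ty":0,"tz":0.2,"ax":0,"ay":0,"az":0,"jaw":0},{"tx":0,"ty":0,"tz":0.1,"ax":0,"ay":0,"az":0,"jaw":0},{"tx":0,"ty":0,"tz":0,"ax":0,"ay":0,"az":0,"jaw":0}]'
python3 -m inch '[{"tx":0,"ty":0,"tz":0.2,"ax":0,"ay":0,"az":0,"jaw":0},{"tx":0,"ty":0,"tz":0.1,"ax":0,"ay":0,"az":0,"jaw":0},{"tx":0,"ty":0,"tz":0,"ax":0,"ay":0,"az":0,"jaw":0}]'
```

```text
t: 12.92
ee_pos: [574.2, -183.2, 109.8]
orientation: [-3.14, -0.09, 0.0]
ft_force: [0.2, 0.8, 0.2]
width: 25.3
t: 13.3
ee_pos: [574.4, -183.4, 106.8]
orientation: [3.14, 0.09, 0.0]
ft_force: [-0.8, -0.9, -0.5]
width: 25.7
```

```bash
for i in 1; do python3 -m inch '[{"tx":0,"ty":0,"tz":0.15,"ax":0,"ay":0,"az":0,"jaw":0},{"tx":0,"ty":0,"tz":0,"ax":0,"ay":0,"az":0,"jaw":0}]'; done
python3 -m inch '[{"tx":0,"ty":0,"tz":0.15,"ax":0,"ay":0,"az":0,"jaw":0},{"tx":0,"ty":0,"tz":0,"ax":0,"ay":0,"az":0,"jaw":0}]'
python3 -m inch '[{"tx":0,"ty":0,"tz":0.15,"ax":0,"ay":0,"az":0,"jaw":0},{"tx":0,"ty":0,"tz":0,"ax":0,"ay":0,"az":0,"jaw":0}]'
```

```text
t: 13.55
ee_pos: [574.4, -183.4, 105.4]
orientation: [3.14, 0.09, 0.0]
ft_force: [0.1, -1.1, -0.4]
width: 25.4
t: 13.8
ee_pos: [574.8, -183.8, 104.4]
orientation: [3.139, 0.09, 0.002]
ft_force: [0.4, -3.1, 3.5]
width: 25.7
t: 14.05
ee_pos: [575.0, -183.8, 103.4]
orientation: [3.139, 0.09, 0.003]
ft_force: [-1.0, -2.3, 7.8]
width: 25.5
```

Contact comes exactly at the expected ball height. The side force in −y is small, so I'll shift a little to relieve it and press on through the click.

```bash
python3 -m inch '[{"tx":0.05,"ty":0.07,"tz":0.15,"ax":0,"ay":0,"az":0,"jaw":0},{"tx":0,"ty":0,"tz":0,"ax":0,"ay":0,"az":0,"jaw":0}]'
python3 -m inch '[{"tx":0,"ty":0,"tz":0.15,"ax":0,"ay":0,"az":0,"jaw":0},{"tx":0,"ty":0,"tz":0,"ax":0,"ay":0,"az":0,"jaw":0}]'
python3 -m inch '[{"tx":0,"ty":0,"tz":0.15,"ax":0,"ay":0,"az":0,"jaw":0},{"tx":0,"ty":0,"tz":0,"ax":0,"ay":0,"az":0,"jaw":0}]'
```

```text
t: 14.3
ee_pos: [575.2, -184.3, 101.7]
orientation: [3.14, 0.09, 0.002]
ft_force: [-0.6, -1.8, 6.4]
width: 25.2
t: 14.55
ee_pos: [574.7, -184.1, 99.2]
orientation: [3.14, 0.09, -0.0]
ft_force: [0.6, -2.2, -1.9]
width: 25.1
t: 14.8
ee_pos: [574.3, -184.0, 96.8]
orientation: [-3.14, -0.09, 0.002]
ft_force: [0.9, -5.0, -8.9]
width: 25.5
```

```bash
python3 -m inch '[{"tx":0,"ty":0.08,"tz":0.15,"ax":0,"ay":0,"az":0,"jaw":0},{"tx":0,"ty":0,"tz":0,"ax":0,"ay":0,"az":0,"jaw":0}]'
python3 -m inch '[{"tx":0,"ty":0,"tz":0.15,"ax":0,"ay":0,"az":0,"jaw":0},{"tx":0,"ty":0,"tz":0,"ax":0,"ay":0,"az":0,"jaw":0}]'
python3 -m inch '[{"tx":0,"ty":0,"tz":0.15,"ax":0,"ay":0,"az":0,"jaw":0},{"tx":0,"ty":0,"tz":0,"ax":0,"ay":0,"az":0,"jaw":0}]'
```

```text
t: 15.05
ee_pos: [574.5, -184.4, 96.2]
orientation: [-3.14, -0.09, 0.001]
ft_force: [-1.2, -1.2, -2.9]
width: 25.2
t: 15.3
ee_pos: [574.6, -184.4, 95.2]
orientation: [-3.14, -0.09, 0.001]
ft_force: [-3.9, 1.1, 4.0]
width: 25.5
t: 15.55
ee_pos: [574.8, -184.5, 93.9]
orientation: [-3.14, -0.09, 0.0]
ft_force: [-5.0, 0.9, 7.2]
width: 25.9
```

```bash
python3 -m inch '[{"tx":-0.06,"ty":0,"tz":0.15,"ax":0,"ay":0,"az":0,"jaw":0},{"tx":0,"ty":0,"tz":0,"ax":0,"ay":0,"az":0,"jaw":0}]'
python3 -m inch '[{"tx":0,"ty":0,"tz":0.15,"ax":0,"ay":0,"az":0,"jaw":0},{"tx":0,"ty":0,"tz":0,"ax":0,"ay":0,"az":0,"jaw":0}]'
python3 -m inch '[{"tx":0,"ty":0,"tz":0.1,"ax":0,"ay":0,"az":0,"jaw":0},{"tx":0,"ty":0,"tz":0,"ax":0,"ay":0,"az":0,"jaw":0}]'
```

```text
t: 15.8
ee_pos: [574.8, -184.5, 92.9]
orientation: [-3.14, -0.09, -0.002]
ft_force: [-2.9, 2.5, 8.6]
width: 25.8
t: 16.05
ee_pos: [574.8, -184.5, 92.8]
orientation: [-3.14, -0.09, -0.002]
ft_force: [-7.5, 3.8, 20.3]
width: 25.6
t: 16.3
ee_pos: [574.9, -184.5, 92.7]
orientation: [3.14, 0.09, 0.002]
ft_force: [-9.3, 4.1, 28.7]
width: 25.4
```

Hard stop at 92.8, as predicted (92.9), and the force rises steeply there. I'll ease the sideways load and check that it holds.

```bash
python3 -m inch '[{"tx":-0.08,"ty":-0.03,"tz":-0.05,"ax":0,"ay":0,"az":0,"jaw":0},{"tx":0,"ty":0,"tz":0,"ax":0,"ay":0,"az":0,"jaw":0},{"tx":0,"ty":0,"tz":0,"ax":0,"ay":0,"az":0,"jaw":0},{"tx":0,"ty":0,"tz":0,"ax":0,"ay":0,"az":0,"jaw":0},{"tx":0,"ty":0,"tz":0,"ax":0,"ay":0,"az":0,"jaw":0},{"tx":0,"ty":0,"tz":0,"ax":0,"ay":0,"az":0,"jaw":0},{"tx":0,"ty":0,"tz":0,"ax":0,"ay":0,"az":0,"jaw":0},{"tx":0,"ty":0,"tz":0,"ax":0,"ay":0,"az":0,"jaw":0}]'
python3 - <<'E'
from h import *
delta([574.8,-184.5,92.8])
im,d=viewer.get_image("scene");W=cloud("scene",d)
m=masks_of("scene","cap_mid")[0];q=W[m["pixels"]&(d>0)];print(m["score"],np.percentile(q,[3,97],axis=0).round(1).tolist())
near=(np.hypot(W[...,0]-575,W[...,1]+184)<32)&(W[...,2]>80)&(W[...,2]<112)&(d>0);print("dark near",(near&(im.max(-1)<60)).sum())
for n in("bowl","spatula"):
    for m in masks_of("scene",n)[:1]: print(n,m["score"],m["location"],np.median(W[m["pixels"]&(d>0)],0).round(1))
save(cv2.resize(im[90:240,200:400],(800,600),interpolation=2),"end.png")
E
```

```text
t: 17.3
ee_pos: [574.8, -184.5, 92.7]
orientation: [3.14, 0.09, 0.005]
ft_force: [-6.0, 3.5, 21.8]
width: 25.1
t 17.3 pos [ 574.8 -184.5   92.7] z [ 3.e-03 -5.e-04 -1.e+00] ang 3.28 F [-6.   3.5 21.8] w 25.1 
 need cm tool: [-0.   -0.   -0.01]Traceback (most recent call last):
  File "<stdin>", line 4, in <module>
IndexError: list index out of range
```

Run:
```python
from h import *
im,d=viewer.get_image("scene");W=cloud("scene",d)
b=W[(np.hypot(W[...,0]-575,W[...,1]+184)<32)&(W[...,2]>80)&(W[...,2]<130)&(d>0)&(im.max(-1)>90)];h=b[b[:,2]>100]
print("cap pts",len(b),"shoulder pct",np.percentile(b[:,2],[50,80,90]).round(1))
for n in("cap_mid","bowl","spatula"):
    for m in masks_of("scene",n)[:1]: q=W[m["pixels"]&(d>0)];print(n,m["score"],m["location"],np.median(q,0).round(1))
save(cv2.resize(im[90:240,200:400],(800,600),interpolation=2),"end.png")
```

```text
cap pts 361 shoulder pct [100.6 112.7 116. ]
cap_mid 0.78 [248.2, 148.6] [ 581.9 -170.7  108.8]
bowl 0.6 [281.9, 236.5] [650.6  46.2  28.6]
spatula 0.89 [338.2, 212.3] [498.   61.5   1.6]
```

View pics/end.png

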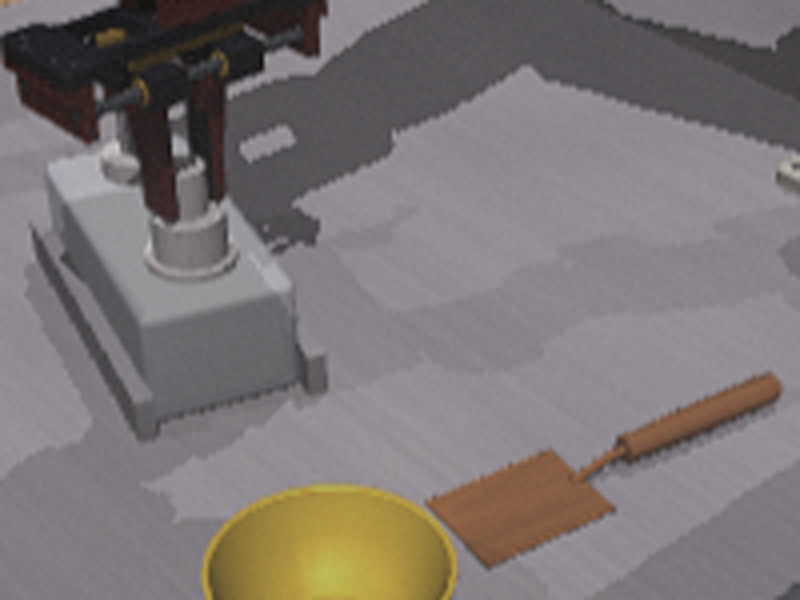

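The cap sits flush on the flange at (190,255), with no dark seal ring standing proud. The bowl is where it was, and nothing touches the spatula.

```bash
python3 -c "
from h import *
print(ctrl.close_job());o=get_obs();print(o['t'],o['ee_pos'],o['ft_force'])"
```

```text
the job is handed in; nothing more can be done
None
the job is handed in; nothing more can be done
```

The cap is off the peg and fully home on the dispenser's neck. I handed the job in with the arm still gripping and pressing it, about 17.5 s into the 56 s. No verdict is reported.

- **Fitting:** I pulled the cap straight up and carried it over. It met the balls at the expected height and clicked, shown by the force dropping. I then pressed through the seal to a hard stop at a TCP height of 92.7–92.8 mm (92.9 predicted).
- **Last checks:** The push was steady at about 22 N, with about 7 N sideways that I left in. The last picture shows the cap flush on the flange, with no dark seal showing. The bowl's measured position is unchanged. The spatula looks untouched, but the scene camera had no earlier reading of it to compare.
- **Disagreements:**
  - **TCP height:** The reported TCP height is about 26 mm lower than the fingertips seen in the depth images. I used the camera heights and the peg's known height instead.
  - **Neck position:** The two cameras disagreed by about 4–5 mm on where the neck is. I started from a value between them and corrected it by the side force as the cap went down.

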